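# Square the instrument case into the corner stop

### The arm

A 6-joint arm with a two-finger parallel gripper is mounted at the origin on the work surface. World frame = base frame: x ahead of the robot, y to its left, z up, the work surface at z = 0. Lengths are in m, angles in rad, forces in N, time in s.
With the tool pointing down it reaches from about 0.325 to 1 m from the base axis. Payload 5.1 kg.
Tool frame: the origin (TCP) lies midway between the tips of the shut fingers; the grasp point (between the pads) lies 19 mm behind it (pinch_z is the distance from the TCP to the grasp point, in m); z points along the fingers, y is the line along which they close (so a half turn about z gives the same grasp; the last joint's range is limited). The gripper opens to 85 mm and grips with 20 to 120 N. Pads are 22 mm wide; open, the fingers measure 114 mm over their backs; the gripper's body (76 mm by 85 mm) begins 54 mm behind the grasp point. The pads swing forward as they close: fully open they stand 13 mm farther back than shut.
Start: joints at [1.201, 0.124, 1.65, -0, 1.367, -0.083], TCP at [0.184, 0.623, 0.231] pointing down, gripper open.
Joint ranges: [-2.61, 2.61], [-1.02, 2.33], [0.03, 2.71], [-1.35, 4.49], [0.32, 2.68], [-2.91, 2.91]. Speed limits (rad/s): [2.57, 2.57, 3.14, 3.14, 3.14, 3.14].

### API

Orientations are given as a rotation vector (axis times angle).
In Python, from plant import get_state, read_camera, job_done, spot_in, masks_of, pinch_z gives the robot as it stands.
- The arm moves only by the tool drive_tool, never from a script. Its argument "rows" is a list of rows, each an object of numbers: "tx", "ty", "tz": the shift along the tool's x, y, z in m; "ax", "ay", "az": the turn, a rotation vector about the tool's x, y, z in rad; "fingers": the opening, from 0 (shut) to 1 (fully open). A call has exactly 5 rows; each row is the pose to reach, as a shift and turn from the pose commanded when the call began, along the tool's axes at that moment; what a row does not reach only later rows make up. A row lasts 1/8 s, in which the tool goes at most 62.5 mm and 10.7 degrees, less where a joint would pass 70% of its speed; a pose out of reach is approached as far as the arm can. A call with a gripper value outside its range is refused whole. The fingers move at their own pace and stop on an object; "newtons" is the grip in N (left out, the last holds). Time passes only in rows, so rows that repeat a pose let the fingers close, or fill a call up. It gives the time, the measured TCP pose, the force, the opening and the grip force at its end, in the units of the state.
- get_state(): the state, without advancing time (a new reading comes with each control period).
- read_camera(name): name is "scene" or "top" or "wrist"; returns a dict with "pixels" (384x512x3 uint8, blue, green, red), "depth" (384x512 float32, m along the optical axis (not along the pixel's ray), 0 where there is no reading), "intrinsics" (3x3 intrinsics, pixels), "dist" ([k1, k2, p1, p2, k3] as OpenCV has them; the pictures are not rectified), "world_from_camera" (4x4, takes a point from camera to world coordinates). Camera axes: x right, y down, z forward; pixel columns grow to the right and rows downward; lengths in m; the calibration is good to about 2 mm. A picture is of the moment at which its call begins.
- job_done(): hands the job in; it is judged then, once.
Trained networks look in a picture, given as the dict that the camera call returned (one of the last four; its "shot" number tells which), for a name from the list of things; names that differ only in an ending like _2 or _b are one class to them, and where a whole thing is asked for, a point or a joint stands for the part that bears it (a point fixed in the world has none). Each returns a list of dicts, best first, with "confidence" (0 to 1); they miss things now and then, are a little off and sometimes report something else, mostly with a low value. They report only what shows in the picture. A call takes as long as a camera call. They do not tell look-alikes from the thing itself.
- spot_in(label, picture): "extent" ([centre column, centre row, width, height] in pixels, round what is visible of it).
- masks_of(label, picture): "pixels" (384x512 bool, what is visible of it) and "extent" ([centre column, centre row, width, height] in pixels, round what is visible of it).
The state is a dict: "time_s": time; "joint_positions": joint angles; "dq": joint speeds; "joint_efforts": joint torques, N m; "ee_pos": TCP position; "orientation": TCP orientation; "force": force on the tool from outside, world axes, zero at the start; "torque": the same for the moment, N m; "gripper_width": finger opening in m; "grasp_force": force on a finger pad.
Only numpy, scipy, OpenCV 4.12 (cv2) and the standard library are available. Lean on these libraries where they do the work, as an engineer would, in place of code of your own. Each camera call takes 0.05 s, during which the arm holds its last target. There are 200 camera calls.

### The job

Push the larger of the two die-cast aluminium boxes along the bench mat into the inside corner of the L-shaped steel stop, so that one of its long sides lies flush along the stop's long bar and one end lies flush against the stop's short bar. Push it with the fingers only: it must stay flat on the mat, not be lifted or carried. Leave everything else on the mat where it is, and finish clear of the box.

Things in the scene. Friction and masses are not known exactly. Their poses are not given: they have to be found in the camera images.
- case: The larger die-cast aluminium box, loose on the mat: 94 mm along its x, 120 mm along its y (the long way), 40 mm high, 0.2 to 0.45 kg, upright sides, edges rounded 3 mm. Origin at the centre of its underside, z up. It starts nearer the robot than the stop's long bar, its long sides within about 30 degrees of that bar.
- case_center (a point): The centre of the larger box, half-way up (20 mm above its underside), same axes as the box.
- stop: L-shaped steel stop fixed on the mat, bars 14 mm thick, 26 mm high. Origin at its inside corner at the level of the mat's top. Long bar: inner face is the plane x = 0, from the corner 360 mm towards -y. Short bar: inner face is the plane y = 0, from the corner 70 mm towards -x. Its +x points roughly away from the robot, its +y roughly to the robot's left. The box belongs on the -x, -y side.
- stop_seat (a point): Fixed point on the mat's top where the centre of the larger box's underside lies when fully seated: x = -47 mm, y = -60 mm in the stop's frame, same axes as the stop; the seated box's y axis is parallel to the stop's. The mat is a fixed rubber sheet 3 mm thick (its top at z = 0.003) under the whole work area.
- small_case: Smaller die-cast aluminium box, 52 x 64 x 34 mm high, loose; a bystander. Origin at the centre of its underside.
- heatsink: Finned aluminium heat sink, 60 x 60 x 33 mm high, loose; a bystander. Origin at the centre of its underside.
- spool: Metal spool standing on end, 54 mm across its flanges, 44 mm high, loose; a bystander. Origin at the centre of its underside.
- jar: Small amber glass jar, 50 mm across, 45 mm high, loose, to the left of the stop; a bystander. Origin at the centre of its underside.
- meter: Handheld multimeter lying on its back, 150 mm along its x, 78 mm along its y, 36 mm high, loose, at the right of the mat; a bystander. Origin at the centre of its underside.
Things that resemble listed ones, but are neither listed nor needed, are in the scene too. Leave any purple or turquoise look-alike of the case alone.

How it is judged:
By the outcome, as a careful person would: the job done as asked, in the order asked, and still so for the second after the job is handed in, with the robot touching nothing.
It also fails if it takes over 67 s, if anything falls off the work surface, if the arm or the gripper's body presses on something with over 40 N, if the wrist force passes 120 N, or if a joint passes its speed limit or range.

## Working session

There is one attempt and no reset: what is moved stays moved. The work goes in short steps, Python scripts to look and compute and a tool call to move; the robot and the scene stay as the last step left them, time stands still between calls to the robot, and variables do not carry over. Pictures are saved under pics/ and viewed, at most 10 in all, crops included, and the job is handed in when it is done.

Besides the shell and the picture viewer there is one more tool, called after "Emit:" as a command line: name --argument value ..., lists and objects as JSON in quotes. drive_tool: Moves the arm, as the interface text tells. Its arguments: {"type":"object","properties":{"rows":{"type":"array"},"newtons":{"type":"number"}},"required":["rows"]}

```bash
mkdir -p pics; cat > h.py <<'E'
import numpy as np, cv2
from plant import *
def pts(p, mask):
    v,u=np.nonzero(mask&(p["depth"]>0)); d=p["depth"][v,u]
    n=cv2.undistortPoints(np.c_[u,v].astype(np.float64)[:,None],np.array(p["intrinsics"]),np.array(p["dist"]))[:,0]
    c=np.c_[n*d[:,None],d]; T=np.array(p["world_from_camera"])
    return c@T[:3,:3].T+T[:3,3]
E
python3 - <<'E'
from h import *
for n in ("top","scene"):
    p=read_camera(n); cv2.imwrite(f"pics/{n}0.png",p["pixels"])
    for l in ("case","stop","small_case","heatsink","spool","jar","meter"):
        for m in masks_of(l,p):
            if m["confidence"]<.3: continue
            q=pts(p,m["pixels"]); 
            print(n,l,round(m["confidence"],2),np.round(m["extent"]),np.round(np.median(q,0),3) if len(q) else '')
s=get_state(); print(s["ee_pos"],s["orientation"],s["time_s"])
E
```

```text
top case 0.77 [359. 277.  52.  46.] [ 0.201 -0.295  0.04 ]
top case 0.67 [308. 171.  47.  44.] [ 0.5   -0.156  0.043]
top stop 0.77 [249. 121. 125.  33.] [0.69  0.03  0.029]
top small_case 0.96 [128. 155.  24.  22.] [0.552 0.369 0.036]
top heatsink 0.59 [162. 189.  29.  24.] [0.46  0.261 0.016]
top heatsink 0.34 [152. 109.  19.  20.] [0.694 0.29  0.046]
top spool 0.81 [384. 194.  20.  19.] [ 0.433 -0.379  0.047]
top jar 0.78 [153. 110.  20.  19.] [0.694 0.291 0.046]
top meter 0.81 [399. 132.  37.  50.] [ 0.613 -0.436  0.039]
scene case 0.9 [211. 202.  39.  33.] [ 0.516 -0.153  0.042]
scene case 0.83 [276. 207.  41.  38.] [0.47  0.03  0.041]
scene case 0.72 [204. 124.  44.  36.] [ 0.214 -0.294  0.037]
scene stop 0.82 [250. 274. 130.  42.] [0.698 0.044 0.027]
scene small_case 0.97 [379. 264.  22.  24.] [0.564 0.367 0.035]
scene heatsink 0.67 [346. 228.  20.  20.] [0.466 0.258 0.026]
scene spool 0.84 [154. 169.  23.  26.] [ 0.444 -0.378  0.043]
scene jar 0.79 [346. 302.  23.  19.] [0.709 0.292 0.046]
scene meter 0.85 [114. 212.  40.  47.] [ 0.629 -0.435  0.038]
[0.18389274 0.62344806 0.23136182] [4.48897998e-01 3.10933602e+00 1.05423827e-04] 0.8
```

View pics/top0.png

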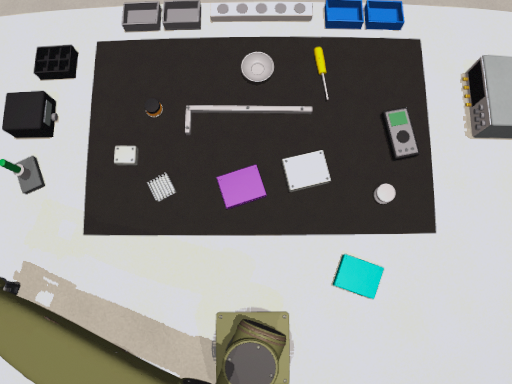

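View pics/scene0.png

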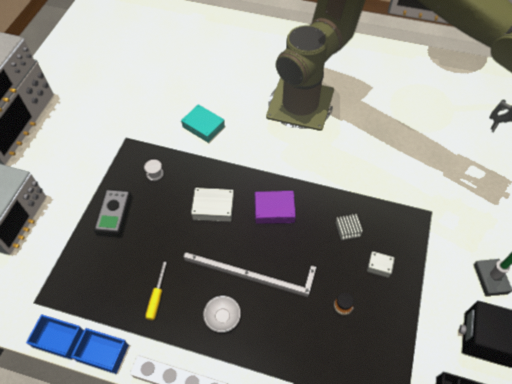

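The case could be confused with three things in the top view: the silver-white box at (307,171), the purple one at (242,186) and the turquoise one at (359,277). I choose the silver one. The stop's corner is near (190,112), with its short bar pointing toward the robot. Next I measure both and check a crop.

```bash
cat >> h.py <<'E'
def poly(p,zlo,zhi,xr,yr):
    q=pts(p,np.ones((384,512),bool)); 
    k=(q[:,2]>zlo)&(q[:,2]<zhi)&(q[:,0]>xr[0])&(q[:,0]<xr[1])&(q[:,1]>yr[0])&(q[:,1]<yr[1])
    return q[k]
def rect(q): return cv2.minAreaRect(q[:,:2].astype(np.float32)*1000)
E
python3 - <<'E'
from h import *
p=read_camera("top")
cv2.imwrite("pics/crop.png",cv2.resize(p["pixels"][90:220,170:350],None,fx=4,fy=4,interpolation=cv2.INTER_CUBIC))
m=[m for m in masks_of("case",p) if abs(m["extent"][0]-308)<10][0]
q=pts(p,m["pixels"]); print("mask",rect(q))
q=poly(p,.035,.05,(.4,.6),(-.26,-.06)); print("case",len(q),rect(q),np.median(q[:,2]))
q=poly(p,.02,.036,(.55,.8),(-.25,.25)); print("stop",len(q),q.min(0),q.max(0))
L=q[(q[:,0]>.672)&(q[:,1]<.15)]; a,b=np.polyfit(L[:,1],L[:,0],1); r=L[:,0]-a*L[:,1]-b; print("long",a,b,np.percentile(r,[2,50,98]),rect(L))
S=q[q[:,0]<.66]; print("short",len(S),rect(S) if len(S)>5 else'',np.round(S[:8],3))
q=poly(p,.03,.06,(.4,.56),(-.05,.12)); print("purple",rect(q))
E
```

```text
mask ((509.5023193359375, -158.83956909179688), (107.21682739257812, 126.51160430908203), 13.316370010375977)
case 1329 ((503.1666259765625, -156.47166442871094), (95.35255432128906, 118.92454528808594), 13.269978523254395) 0.04370083762431998
stop 869 [ 0.61972629 -0.23005192  0.02005637] [0.79887487 0.19663677 0.03598146]
long -0.03818322189265783 0.7050991467267184 [-0.02591817 -0.01093053  0.08827108] ((741.666748046875, -40.82658386230469), (378.7645568847656, 114.70652770996094), 89.47998046875)
short 64 ((639.83349609375, 188.22732543945312), (40.22899627685547, 13.98889446258545), 1.243543267250061) [[0.66  0.189 0.033]
 [0.659 0.196 0.028]
 [0.658 0.192 0.03 ]
 [0.657 0.189 0.033]
 [0.658 0.186 0.03 ]
 [0.657 0.183 0.034]
 [0.654 0.195 0.032]
 [0.654 0.192 0.032]]
purple ((457.8086853027344, 28.817283630371094), (95.68365478515625, 119.7117691040039), 17.700958251953125)
```

View pics/crop.png

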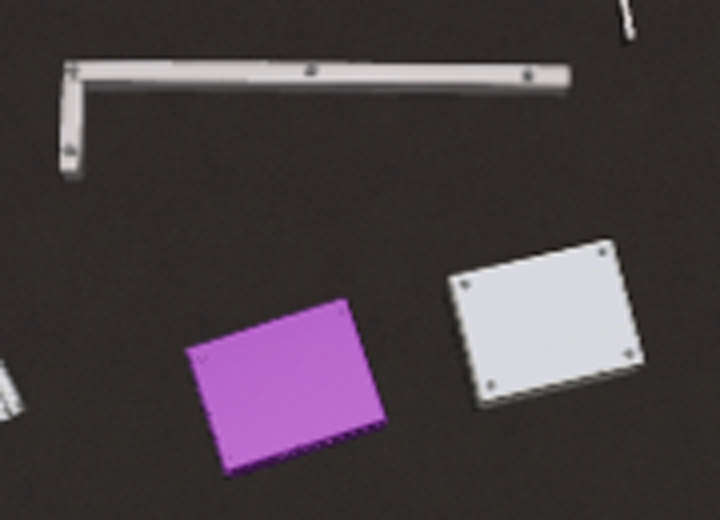

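The crop confirms the silver-white box: case centre (0.503, -0.157) m, yaw about +13°, size 95x119 mm. The purple box lies to its left and the stop's bars are plain to see. I move to stand behind its near long side.

Emit:
drive_tool --rows '[{"tx": -0.033,"ty": -0.05,"tz": 0,"az": -0.1,"fingers": 0.7},{"tx": -0.066,"ty": -0.1,"tz": 0,"az": -0.2,"fingers": 0.7},{"tx": -0.099,"ty": -0.15,"tz": 0,"az": -0.3,"fingers": 0.7},{"tx": -0.132,"ty": -0.2,"tz": 0,"az": -0.4,"fingers": 0.7},{"tx": -0.165,"ty": -0.25,"tz": 0,"az": -0.518,"fingers": 0.7}]'

```text
validation failed for argument at $.ro...
```

```bash
cat >> h.py <<'E'
from scipy.spatial.transform import Rotation as R
def go(x,y,z,yaw):
    """tool-frame shift and az to reach world x,y,z with tool y at yaw (rad, ccw from world +y)"""
    s=get_state(); r=R.from_rotvec(s["orientation"]); M=r.as_matrix()
    t=M.T@(np.array([x,y,z])-s["ee_pos"]); cur=np.arctan2(-M[0,1],M[1,1])
    d=(yaw-cur+np.pi/2)%np.pi-np.pi/2
    print("t",np.round(s["time_s"],2),"pos",np.round(s["ee_pos"],4),"yaw",round(cur,4),"shift",np.round(t,4),"az",round(-d,4),"tilt",round(-M[2,2],4),"F",np.round(s["force"],1),"w",round(s["gripper_width"],3),"q6",np.round(s["joint_positions"][[0,5]] if hasattr(s["joint_positions"],'shape') else [s["joint_positions"][0],s["joint_positions"][5]],2))
E
python3 - <<'E'
from h import *
p=read_camera("top")
q=poly(p,.022,.036,(.6,.715),(-.25,.25)); 
L=q[(q[:,0]>.675)&(q[:,1]<.15)]
for _ in range(3):
    a,b=np.polyfit(L[:,1],L[:,0],1); r=L[:,0]-a*L[:,1]-b; L=L[abs(r)<.01]
print("long",len(L),a,b,np.percentile(r,[2,50,98]),rect(L))
S=q[(q[:,0]<.668)&(q[:,1]>.15)]; print("short",rect(S))
go(.422,-.1756,.15,.232)
E
```

```text
long 546 0.021583177835508456 0.6937186231720137 [-0.00681704 -0.00040485  0.00843122] ((694.6531372070312, -14.26092529296875), (327.14990234375, 17.19748878479004), 88.9191665649414)
short ((644.331298828125, 188.99656677246094), (13.972649574279785, 46.898902893066406), 88.53560638427734)
t 0.95 pos [0.1839 0.6234 0.2313] yaw -0.2868 shift [-0.4544 -0.6991  0.0813] az -0.5188 tilt 1.0 F [-1.2 -0.4 -0.6] w 0.085 q6 [ 1.2  -0.08]
```

Emit:
drive_tool --rows '[{"tx": -0.033,"ty": -0.05,"tz": 0.0,"ax": 0.0,"ay": 0.0,"az": -0.1,"fingers": 0.7},{"tx": -0.066,"ty": -0.1,"tz": 0.0,"ax": 0.0,"ay": 0.0,"az": -0.2,"fingers": 0.7},{"tx": -0.099,"ty": -0.15,"tz": 0.0,"ax": 0.0,"ay": 0.0,"az": -0.3,"fingers": 0.7},{"tx": -0.132,"ty": -0.2,"tz": 0.0,"ax": 0.0,"ay": 0.0,"az": -0.4,"fingers": 0.7},{"tx": -0.165,"ty": -0.25,"tz": 0.0,"ax": 0.0,"ay": 0.0,"az": -0.518,"fingers": 0.7}]'

```text
time_s: 1.58
ee_pos: [0.2717, 0.3353, 0.2315]
orientation: [-0.369, 3.119, 0.0]
force: [1.5, -0.3, 0.1]
gripper_width: 0.0598
grasp_force: 0.0
```

```bash
python3 -c "
from h import *
go(.422,-.1756,.15,.232)"
```

```text
t 1.58 pos [0.2717 0.3353 0.2315] yaw 0.2358 shift [-0.0268 -0.5319  0.0815] az 0.0038 tilt 1.0 F [ 1.5 -0.3  0.1] w 0.06 q6 [ 0.77 -1.04]
```

Emit:
drive_tool --rows '[{"tx": -0.003,"ty": -0.054,"tz": 0.008,"ax": 0.0,"ay": 0.0,"az": 0.0,"fingers": 0.7},{"tx": -0.006,"ty": -0.108,"tz": 0.016,"ax": 0.0,"ay": 0.0,"az": 0.0,"fingers": 0.7},{"tx": -0.009,"ty": -0.162,"tz": 0.024,"ax": 0.0,"ay": 0.0,"az": 0.0,"fingers": 0.7},{"tx": -0.012,"ty": -0.216,"tz": 0.032,"ax": 0.0,"ay": 0.0,"az": 0.0,"fingers": 0.7},{"tx": -0.014,"ty": -0.27,"tz": 0.04,"ax": 0.0,"ay": 0.0,"az": 0.0,"fingers": 0.7}]'

```text
time_s: 2.2
ee_pos: [0.3472, 0.0757, 0.1916]
orientation: [-0.363, 3.119, -0.0]
force: [1.8, -0.6, 0.4]
gripper_width: 0.0601
grasp_force: 0.0
```

Emit:
drive_tool --rows '[{"tx": -0.003,"ty": -0.053,"tz": 0.008,"ax": 0.0,"ay": 0.0,"az": 0.0,"fingers": 0.7},{"tx": -0.006,"ty": -0.106,"tz": 0.016,"ax": 0.0,"ay": 0.0,"az": 0.0,"fingers": 0.7},{"tx": -0.009,"ty": -0.159,"tz": 0.024,"ax": 0.0,"ay": 0.0,"az": 0.0,"fingers": 0.7},{"tx": -0.012,"ty": -0.212,"tz": 0.032,"ax": 0.0,"ay": 0.0,"az": 0.0,"fingers": 0.7},{"tx": -0.013,"ty": -0.262,"tz": 0.041,"ax": 0.0,"ay": 0.0,"az": 0.0,"fingers": 0.7}]'

```text
time_s: 2.82
ee_pos: [0.4201, -0.1768, 0.1505]
orientation: [-0.361, 3.12, -0.001]
force: [0.5, 0.7, -0.2]
gripper_width: 0.0595
grasp_force: 0.0
```

```bash
python3 -c "
from h import *
go(.422,-.1756,.010,.232)
p=read_camera('wrist'); cv2.imwrite('pics/w1.png',p['pixels'])
q=poly(p,.036,.05,(.4,.6),(-.26,-.06)); print(len(q), rect(q) if len(q)>10 else '')
"
```

```text
t 2.82 pos [ 0.4201 -0.1768  0.1505] yaw 0.2303 shift [-0.002   0.0008  0.1405] az -0.0017 tilt 1.0 F [ 0.5  0.7 -0.2] w 0.059 q6 [-0.52 -2.32]
12036 ((502.5396423339844, -154.72015380859375), (94.29286193847656, 119.96529388427734), 13.126468658447266)
```

View pics/w1.png

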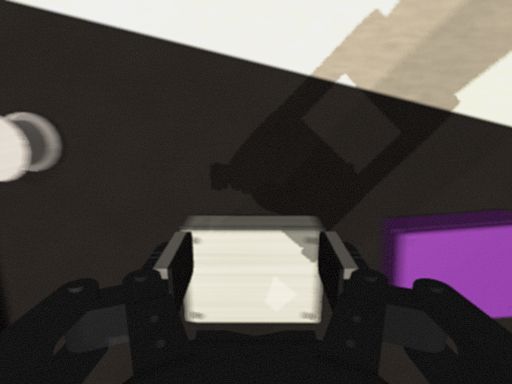

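The wrist view shows the case between the finger shadows at about (255,270), square to the fingers, with the purple box clear to the right at (450,265). I descend behind it.

Emit:
drive_tool --rows '[{"tx": 0.0,"ty": 0.002,"tz": 0.05,"ax": 0.0,"ay": 0.0,"az": 0.0,"fingers": 0.7},{"tx": 0.0,"ty": 0.002,"tz": 0.1,"ax": 0.0,"ay": 0.0,"az": 0.0,"fingers": 0.7},{"tx": 0.0,"ty": 0.002,"tz": 0.135,"ax": 0.0,"ay": 0.0,"az": 0.0,"fingers": 0.7},{"tx": 0.0,"ty": 0.002,"tz": 0.14,"ax": 0.0,"ay": 0.0,"az": 0.0,"fingers": 0.7},{"tx": -0.01,"ty": 0.002,"tz": 0.14,"ax": 0.0,"ay": 0.0,"az": 0.0,"fingers": 0.7}]'

```text
time_s: 3.5
ee_pos: [0.4295, -0.1707, 0.0111]
orientation: [-0.361, 3.12, -0.001]
force: [0.6, -0.6, 0.7]
gripper_width: 0.0597
grasp_force: 0.0
```

Emit:
drive_tool --rows '[{"tx": -0.01,"ty": 0.0,"tz": 0.0,"ax": 0.0,"ay": 0.0,"az": 0.0,"fingers": 0.7},{"tx": -0.02,"ty": 0.0,"tz": 0.0,"ax": 0.0,"ay": 0.0,"az": 0.0,"fingers": 0.7},{"tx": -0.03,"ty": 0.0,"tz": 0.0,"ax": 0.0,"ay": 0.0,"az": 0.0,"fingers": 0.7},{"tx": -0.042,"ty": 0.0,"tz": 0.0,"ax": 0.0,"ay": 0.0,"az": 0.03,"fingers": 0.7},{"tx": -0.055,"ty": 0.0,"tz": 0.0,"ax": 0.0,"ay": 0.0,"az": 0.06,"fingers": 0.7}]'

```text
time_s: 4.12
ee_pos: [0.4829, -0.1576, 0.0105]
orientation: [0.267, -3.13, -0.0]
force: [-3.2, -0.7, 1.2]
gripper_width: 0.0599
grasp_force: 1.4
```

```bash
python3 -c "
from h import *
go(.579,-.15,.010,-.022)
p=read_camera('top')
q=poly(p,.036,.05,(.48,.62),(-.26,-.06)); print(len(q), rect(q))
"
```

```text
t 4.12 pos [ 0.4829 -0.1576  0.0105] yaw 0.1705 shift [-0.096  -0.0088  0.0005] az 0.1925 tilt 1.0 F [-3.2 -0.7  1.2] w 0.06 q6 [-0.42 -2.16]
173 ((552.5435791015625, -147.36459350585938), (69.40583801269531, 117.98023986816406), 10.483389854431152)
```

Emit:
drive_tool --rows '[{"tx": -0.014,"ty": 0.0,"tz": 0.0,"ax": 0.0,"ay": 0.0,"az": 0.04,"fingers": 0.7},{"tx": -0.028,"ty": 0.0,"tz": 0.0,"ax": 0.0,"ay": 0.0,"az": 0.08,"fingers": 0.7},{"tx": -0.042,"ty": 0.0,"tz": 0.0,"ax": 0.0,"ay": 0.0,"az": 0.12,"fingers": 0.7},{"tx": -0.056,"ty": 0.0,"tz": 0.0,"ax": 0.0,"ay": 0.0,"az": 0.16,"fingers": 0.7},{"tx": -0.07,"ty": 0.0,"tz": 0.0,"ax": 0.0,"ay": 0.0,"az": 0.19,"fingers": 0.7}]'

```text
time_s: 4.8
ee_pos: [0.5516, -0.1456, 0.0102]
orientation: [-0.03, -3.14, -0.001]
force: [-2.7, 0.5, 2.7]
gripper_width: 0.06
grasp_force: 1.3
```

```bash
python3 -c "
from h import *
go(.579,-.15,.010,-.022)
p=read_camera('top'); cv2.imwrite('pics/t2.png',cv2.resize(p['pixels'][80:240,170:370],None,fx=4,fy=4))
q=poly(p,.036,.05,(.55,.69),(-.26,-.06)); print(len(q), rect(q))
"
```

```text
t 4.8 pos [ 0.5516 -0.1456  0.0102] yaw -0.0192 shift [-0.0275 -0.0039  0.0001] az 0.0028 tilt 1.0 F [-2.7  0.5  2.7] w 0.06 q6 [-0.35 -1.9 ]
42 ((644.650634765625, -94.21365356445312), (100.37333679199219, 26.1876220703125), 20.372276306152344)
```

View pics/t2.png

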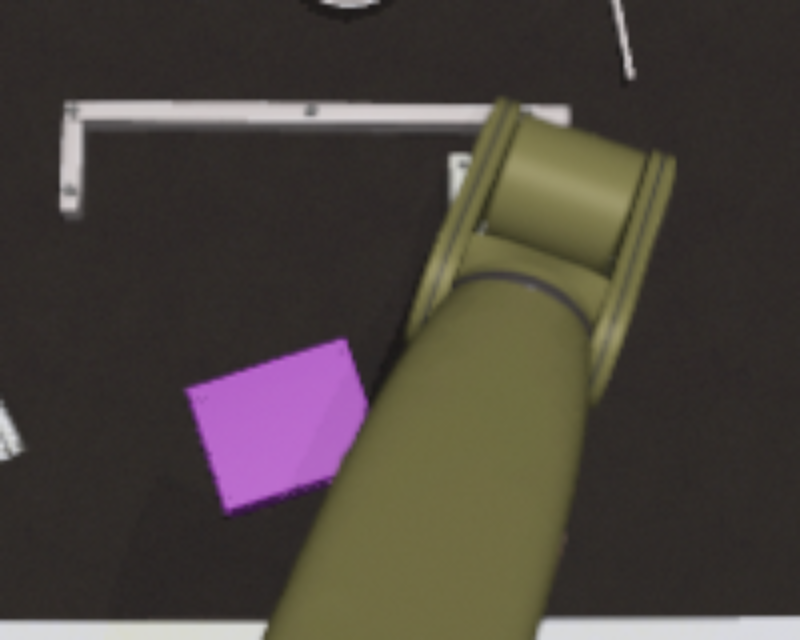

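The case's left corner shows at (450,155), square to the bar and roughly 25 mm short of it. The rest is hidden by the arm. I push on, watching the force.

Emit:
drive_tool --rows '[{"tx": -0.007,"ty": 0.0,"tz": 0.0,"ax": 0.0,"ay": 0.0,"az": 0.003,"fingers": 0.7},{"tx": -0.014,"ty": 0.0,"tz": 0.0,"ax": 0.0,"ay": 0.0,"az": 0.003,"fingers": 0.7},{"tx": -0.018,"ty": 0.0,"tz": 0.0,"ax": 0.0,"ay": 0.0,"az": 0.003,"fingers": 0.7},{"tx": -0.021,"ty": 0.0,"tz": 0.0,"ax": 0.0,"ay": 0.0,"az": 0.003,"fingers": 0.7},{"tx": -0.023,"ty": 0.0,"tz": 0.0,"ax": 0.0,"ay": 0.0,"az": 0.003,"fingers": 0.7}]'

```text
time_s: 5.48
ee_pos: [0.5744, -0.1464, 0.0103]
orientation: [-0.034, -3.141, -0.0]
force: [-2.8, 0.8, 1.0]
gripper_width: 0.0598
grasp_force: 1.1
```

Emit:
drive_tool --rows '[{"tx": -0.001,"ty": 0.0,"tz": 0.0,"ax": 0.0,"ay": 0.0,"az": 0.0,"fingers": 0.7},{"tx": -0.002,"ty": 0.0,"tz": 0.0,"ax": 0.0,"ay": 0.0,"az": 0.0,"fingers": 0.7},{"tx": -0.003,"ty": 0.0,"tz": 0.0,"ax": 0.0,"ay": 0.0,"az": 0.0,"fingers": 0.7},{"tx": -0.003,"ty": 0.0,"tz": 0.0,"ax": 0.0,"ay": 0.0,"az": 0.0,"fingers": 0.7},{"tx": -0.003,"ty": 0.0,"tz": 0.0,"ax": 0.0,"ay": 0.0,"az": 0.0,"fingers": 0.7}]'

```text
time_s: 6.1
ee_pos: [0.5775, -0.1464, 0.0103]
orientation: [0.034, 3.141, -0.0]
force: [0.3, 0.5, 0.2]
gripper_width: 0.06
grasp_force: 0.4
```

Not against the bar yet, so I go on in 1 mm rows.

Emit:
drive_tool --rows '[{"tx": -0.001,"ty": 0.0,"tz": 0.0,"ax": 0.0,"ay": 0.0,"az": 0.0,"fingers": 0.7},{"tx": -0.002,"ty": 0.0,"tz": 0.0,"ax": 0.0,"ay": 0.0,"az": 0.0,"fingers": 0.7},{"tx": -0.003,"ty": 0.0,"tz": 0.0,"ax": 0.0,"ay": 0.0,"az": 0.0,"fingers": 0.7},{"tx": -0.004,"ty": 0.0,"tz": 0.0,"ax": 0.0,"ay": 0.0,"az": 0.0,"fingers": 0.7},{"tx": -0.004,"ty": 0.0,"tz": 0.0,"ax": 0.0,"ay": 0.0,"az": 0.0,"fingers": 0.7}]'

```text
time_s: 6.72
ee_pos: [0.5783, -0.1465, 0.0103]
orientation: [-0.033, -3.133, -0.001]
force: [-14.4, -0.2, 9.8]
gripper_width: 0.0598
grasp_force: 7.3
```

The force rose to 14 N against the bar, so the case is seated on it. I back off and rise.

Emit:
drive_tool --rows '[{"tx": 0.015,"ty": 0.0,"tz": 0.0,"ax": 0.0,"ay": 0.0,"az": 0.0,"fingers": 0.7},{"tx": 0.04,"ty": 0.0,"tz": 0.0,"ax": 0.0,"ay": 0.0,"az": 0.0,"fingers": 0.7},{"tx": 0.06,"ty": 0.0,"tz": -0.04,"ax": 0.0,"ay": 0.0,"az": 0.0,"fingers": 0.7},{"tx": 0.08,"ty": 0.0,"tz": -0.09,"ax": 0.0,"ay": 0.0,"az": 0.0,"fingers": 0.6},{"tx": 0.1,"ty": 0.0,"tz": -0.12,"ax": 0.0,"ay": 0.0,"az": 0.0,"fingers": 0.6}]'

```text
time_s: 7.35
ee_pos: [0.4822, -0.1447, 0.1334]
orientation: [0.034, 3.136, -0.003]
force: [1.5, -0.5, -0.1]
gripper_width: 0.0515
grasp_force: 0.0
```

```bash
python3 -c "
from h import *
for n in ('wrist','top'):
    p=read_camera(n)
    q=poly(p,.037,.05,(.55,.71),(-.26,-.02)); print(n,len(q), rect(q) if len(q)>20 else '')
go(.63,-.26,.13,np.pi/2-.022)
q=poly(p,.022,.036,(.6,.684),(.15,.22)); print(q.min(0),q.max(0))
"
```

```text
wrist 3057 ((601.2391357421875, -146.06179809570312), (115.90034484863281, 26.18012809753418), 88.9772720336914)
top 599 ((638.4996948242188, -148.87936401367188), (116.00305938720703, 102.83670043945312), 86.61692810058594)
t 7.45 pos [ 0.483  -0.1453  0.1349] yaw -0.0224 shift [-0.1494 -0.1114  0.0066] az 1.5704 tilt 1.0 F [0.9 0.8 0.1] w 0.051 q6 [-0.4  -1.95]
[0.62029403 0.18130771 0.02295855] [0.68322113 0.1961505  0.0354597 ]
```

Emit:
drive_tool --rows '[{"tx": -0.03,"ty": -0.022,"tz": 0.0,"ax": 0.0,"ay": 0.0,"az": 0.16,"fingers": 0.6},{"tx": -0.06,"ty": -0.044,"tz": 0.0,"ax": 0.0,"ay": 0.0,"az": 0.32,"fingers": 0.6},{"tx": -0.09,"ty": -0.066,"tz": 0.0,"ax": 0.0,"ay": 0.0,"az": 0.48,"fingers": 0.6},{"tx": -0.12,"ty": -0.088,"tz": 0.0,"ax": 0.0,"ay": 0.0,"az": 0.64,"fingers": 0.6},{"tx": -0.15,"ty": -0.11,"tz": 0.0,"ax": 0.0,"ay": 0.0,"az": 0.8,"fingers": 0.6}]'

```text
time_s: 8.07
ee_pos: [0.63, -0.258, 0.1284]
orientation: [-1.262, -2.876, -0.001]
force: [0.8, 0.8, -0.1]
gripper_width: 0.0513
grasp_force: 0.0
```

Emit:
drive_tool --rows '[{"tx": 0.0,"ty": 0.0,"tz": 0.0,"ax": 0.0,"ay": 0.0,"az": 0.16,"fingers": 0.6},{"tx": 0.0,"ty": 0.0,"tz": 0.0,"ax": 0.0,"ay": 0.0,"az": 0.32,"fingers": 0.6},{"tx": 0.0,"ty": 0.0,"tz": 0.0,"ax": 0.0,"ay": 0.0,"az": 0.48,"fingers": 0.6},{"tx": 0.0,"ty": 0.0,"tz": 0.0,"ax": 0.0,"ay": 0.0,"az": 0.64,"fingers": 0.6},{"tx": 0.0,"ty": 0.0,"tz": 0.0,"ax": 0.0,"ay": 0.0,"az": 0.77,"fingers": 0.6}]'

```text
time_s: 8.7
ee_pos: [0.629, -0.2573, 0.1284]
orientation: [-2.249, -2.192, -0.0]
force: [0.7, -0.1, -0.0]
gripper_width: 0.0514
grasp_force: 0.0
```

```bash
python3 -c "
from h import *
go(.634,-.26,.010,np.pi/2-.022)
p=read_camera('wrist'); cv2.imwrite('pics/w2.png',p['pixels'])
q=poly(p,.037,.05,(.55,.71),(-.26,-.02)); print(len(q), rect(q) if len(q)>20 else '')
"
```

```text
t 8.7 pos [ 0.629  -0.2573  0.1284] yaw -1.5962 shift [-0.0027  0.0051  0.1184] az -0.0034 tilt 1.0 F [ 0.7 -0.1 -0. ] w 0.051 q6 [-0.47 -0.44]
17718 ((636.3783569335938, -165.66722106933594), (83.1588363647461, 94.35099792480469), 88.79063415527344)
```

View pics/w2.png

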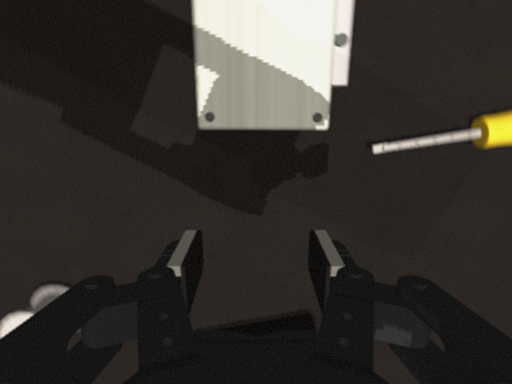

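The wrist view shows the case flush along the bar, with its free end at row 128, columns 197 to 328. The screwdriver at (430,140) is clear of the path. I descend behind the end and push along the bar.

Emit:
drive_tool --rows '[{"tx": 0.0,"ty": 0.006,"tz": 0.05,"ax": 0.0,"ay": 0.0,"az": -0.003,"fingers": 0.6},{"tx": 0.0,"ty": 0.006,"tz": 0.1,"ax": 0.0,"ay": 0.0,"az": -0.003,"fingers": 0.6},{"tx": 0.0,"ty": 0.006,"tz": 0.118,"ax": 0.0,"ay": 0.0,"az": -0.003,"fingers": 0.6},{"tx": 0.015,"ty": 0.006,"tz": 0.118,"ax": 0.0,"ay": 0.0,"az": -0.003,"fingers": 0.6},{"tx": 0.03,"ty": 0.006,"tz": 0.118,"ax": 0.0,"ay": 0.0,"az": -0.003,"fingers": 0.6}]'

```text
time_s: 9.38
ee_pos: [0.6373, -0.2273, 0.0146]
orientation: [2.239, 2.199, 0.003]
force: [0.2, -0.3, 0.5]
gripper_width: 0.0514
grasp_force: 0.0
```

Emit:
drive_tool --rows '[{"tx": 0.008,"ty": 0.0,"tz": 0.0,"ax": 0.0,"ay": 0.0,"az": 0.0,"fingers": 0.6},{"tx": 0.02,"ty": 0.0,"tz": 0.0,"ax": 0.0,"ay": 0.0,"az": 0.0,"fingers": 0.6},{"tx": 0.034,"ty": 0.0,"tz": 0.0,"ax": 0.0,"ay": 0.0,"az": 0.0,"fingers": 0.6},{"tx": 0.047,"ty": 0.0,"tz": 0.0,"ax": 0.0,"ay": 0.0,"az": 0.0,"fingers": 0.6},{"tx": 0.06,"ty": 0.0,"tz": 0.0,"ax": 0.0,"ay": 0.0,"az": 0.0,"fingers": 0.6}]'

```text
time_s: 10.0
ee_pos: [0.6367, -0.1669, 0.0125]
orientation: [2.241, 2.201, -0.0]
force: [-0.3, -2.7, 2.4]
gripper_width: 0.0514
grasp_force: 1.4
```

```bash
python3 -c "
from h import *
go(.639,.052,.010,np.pi/2-.022)
p=read_camera('wrist')
q=poly(p,.037,.05,(.55,.71),(-.26,.2)); print(len(q), rect(q) if len(q)>20 else '')
"
```

```text
t 10.0 pos [ 0.6367 -0.1669  0.0125] yaw -1.5887 shift [ 0.2189 -0.0017  0.0024] az 0.0041 tilt 1.0 F [-0.3 -2.7  2.4] w 0.051 q6 [-0.34 -0.32]
66682 ((635.804931640625, -121.63992309570312), (111.46094512939453, 94.21038055419922), 88.58528900146484)
```

Emit:
drive_tool --rows '[{"tx": 0.016,"ty": 0.0,"tz": 0.001,"ax": 0.0,"ay": 0.0,"az": 0.004,"fingers": 0.6},{"tx": 0.034,"ty": 0.0,"tz": 0.001,"ax": 0.0,"ay": 0.0,"az": 0.004,"fingers": 0.6},{"tx": 0.052,"ty": 0.0,"tz": 0.001,"ax": 0.0,"ay": 0.0,"az": 0.004,"fingers": 0.6},{"tx": 0.07,"ty": 0.0,"tz": 0.001,"ax": 0.0,"ay": 0.0,"az": 0.004,"fingers": 0.6},{"tx": 0.085,"ty": 0.0,"tz": 0.001,"ax": 0.0,"ay": 0.0,"az": 0.004,"fingers": 0.6}]'

```text
time_s: 10.68
ee_pos: [0.638, -0.0812, 0.0111]
orientation: [-2.245, -2.197, 0.0]
force: [0.4, -3.0, 0.2]
gripper_width: 0.0512
grasp_force: 1.1
```

Emit:
drive_tool --rows '[{"tx": 0.016,"ty": 0.0,"tz": 0.001,"ax": 0.0,"ay": 0.0,"az": 0.0,"fingers": 0.6},{"tx": 0.034,"ty": 0.0,"tz": 0.001,"ax": 0.0,"ay": 0.0,"az": 0.0,"fingers": 0.6},{"tx": 0.052,"ty": 0.0,"tz": 0.001,"ax": 0.0,"ay": 0.0,"az": 0.0,"fingers": 0.6},{"tx": 0.07,"ty": 0.0,"tz": 0.001,"ax": 0.0,"ay": 0.0,"az": 0.0,"fingers": 0.6},{"tx": 0.085,"ty": 0.0,"tz": 0.001,"ax": 0.0,"ay": 0.0,"az": 0.0,"fingers": 0.6}]'

```text
time_s: 11.3
ee_pos: [0.6401, 0.0035, 0.0103]
orientation: [-2.245, -2.197, 0.0]
force: [-0.7, -2.0, 1.5]
gripper_width: 0.0511
grasp_force: 1.3
```

```bash
python3 -c "
from h import *
go(.639,.052,.010,np.pi/2-.022)
p=read_camera('wrist')
q=poly(p,.037,.05,(.55,.71),(-.15,.2)); print(len(q), rect(q) if len(q)>20 else '')
q=poly(p,.023,.034,(.6,.72),(.1,.23)); print(len(q), rect(q) if len(q)>20 else '')
"
```

```text
t 11.3 pos [0.6401 0.0035 0.0103] yaw -1.5924 shift [ 0.0484 -0.0021  0.0003] az 0.0004 tilt 1.0 F [-0.7 -2.   1.5] w 0.051 q6 [-0.08 -0.06]
68633 ((639.6015014648438, 48.46800994873047), (110.36599731445312, 94.322998046875), 88.7367172241211)
529 ((697.15771484375, 103.05182647705078), (6.071167945861816, 11.501078605651855), 88.70797729492188)
```

Emit:
drive_tool --rows '[{"tx": 0.012,"ty": 0.0,"tz": 0.0,"ax": 0.0,"ay": 0.0,"az": 0.0,"fingers": 0.6},{"tx": 0.024,"ty": 0.0,"tz": 0.0,"ax": 0.0,"ay": 0.0,"az": 0.0,"fingers": 0.6},{"tx": 0.034,"ty": 0.0,"tz": 0.0,"ax": 0.0,"ay": 0.0,"az": 0.0,"fingers": 0.6},{"tx": 0.04,"ty": 0.0,"tz": 0.0,"ax": 0.0,"ay": 0.0,"az": 0.0,"fingers": 0.6},{"tx": 0.044,"ty": 0.0,"tz": 0.0,"ax": 0.0,"ay": 0.0,"az": 0.0,"fingers": 0.6}]'

```text
time_s: 11.98
ee_pos: [0.6408, 0.0466, 0.01]
orientation: [-2.245, -2.197, 0.001]
force: [-0.9, -1.5, -0.5]
gripper_width: 0.0512
grasp_force: 0.7
```

Emit:
drive_tool --rows '[{"tx": 0.001,"ty": 0.0,"tz": 0.0,"ax": 0.0,"ay": 0.0,"az": 0.0,"fingers": 0.6},{"tx": 0.002,"ty": 0.0,"tz": 0.0,"ax": 0.0,"ay": 0.0,"az": 0.0,"fingers": 0.6},{"tx": 0.003,"ty": 0.0,"tz": 0.0,"ax": 0.0,"ay": 0.0,"az": 0.0,"fingers": 0.6},{"tx": 0.004,"ty": 0.0,"tz": 0.0,"ax": 0.0,"ay": 0.0,"az": 0.0,"fingers": 0.6},{"tx": 0.004,"ty": 0.0,"tz": 0.0,"ax": 0.0,"ay": 0.0,"az": 0.0,"fingers": 0.6}]'

```text
time_s: 12.6
ee_pos: [0.6412, 0.0503, 0.0104]
orientation: [-2.246, -2.197, -0.0]
force: [0.3, -1.8, -1.9]
gripper_width: 0.0514
grasp_force: 0.5
```

Emit:
drive_tool --rows '[{"tx": 0.001,"ty": 0.0,"tz": 0.0,"ax": 0.0,"ay": 0.0,"az": 0.0,"fingers": 0.6},{"tx": 0.002,"ty": 0.0,"tz": 0.0,"ax": 0.0,"ay": 0.0,"az": 0.0,"fingers": 0.6},{"tx": 0.003,"ty": 0.0,"tz": 0.0,"ax": 0.0,"ay": 0.0,"az": 0.0,"fingers": 0.6},{"tx": 0.004,"ty": 0.0,"tz": 0.0,"ax": 0.0,"ay": 0.0,"az": 0.0,"fingers": 0.6},{"tx": 0.004,"ty": 0.0,"tz": 0.0,"ax": 0.0,"ay": 0.0,"az": 0.0,"fingers": 0.6}]'

```text
time_s: 13.22
ee_pos: [0.6415, 0.0519, 0.0105]
orientation: [2.242, 2.196, -0.004]
force: [0.2, -10.1, -1.3]
gripper_width: 0.0512
grasp_force: 5.0
```

End contact at 10 N. I back off, rise and look.

Emit:
drive_tool --rows '[{"tx": -0.015,"ty": 0.0,"tz": 0.0,"ax": 0.0,"ay": 0.0,"az": 0.0,"fingers": 0.6},{"tx": -0.04,"ty": 0.0,"tz": 0.0,"ax": 0.0,"ay": 0.0,"az": 0.0,"fingers": 0.6},{"tx": -0.05,"ty": 0.0,"tz": -0.05,"ax": 0.0,"ay": 0.0,"az": 0.0,"fingers": 0.6},{"tx": -0.05,"ty": 0.0,"tz": -0.1,"ax": 0.0,"ay": 0.0,"az": 0.0,"fingers": 0.6},{"tx": -0.05,"ty": 0.0,"tz": -0.14,"ax": 0.0,"ay": 0.0,"az": 0.0,"fingers": 0.6}]'

```text
time_s: 13.85
ee_pos: [0.6408, 0.004, 0.153]
orientation: [2.246, 2.195, 0.004]
force: [0.2, -0.8, 0.4]
gripper_width: 0.0514
grasp_force: 0.0
```

```bash
python3 -c "
from h import *
go(.6,0,.15,np.pi/2-.022)
p=read_camera('wrist'); cv2.imwrite('pics/w3.png',cv2.resize(p['pixels'],(800,600)))
q=poly(p,.037,.05,(.55,.71),(.02,.2)); print(len(q), rect(q))
L=poly(p,.024,.034,(.68,.73),(-.1,.17)); print('L',len(L),rect(L))
S=poly(p,.024,.034,(.6,.69),(.17,.23)); print('S',len(S),rect(S) if len(S)>20 else '')
"
```

```text
t 13.85 pos [0.6408 0.004  0.153 ] yaw -1.5934 shift [-0.005  -0.0407  0.0029] az -0.0006 tilt 1.0 F [ 0.2 -0.8  0.4] w 0.051 q6 [-0.08 -0.06]
14184 ((641.07373046875, 104.28477478027344), (79.93428039550781, 94.28846740722656), 88.97708129882812)
L 4055 ((693.5819702148438, 23.544822692871094), (246.68629455566406, 15.2383451461792), 88.7484359741211)
S 0
```

View pics/w3.png

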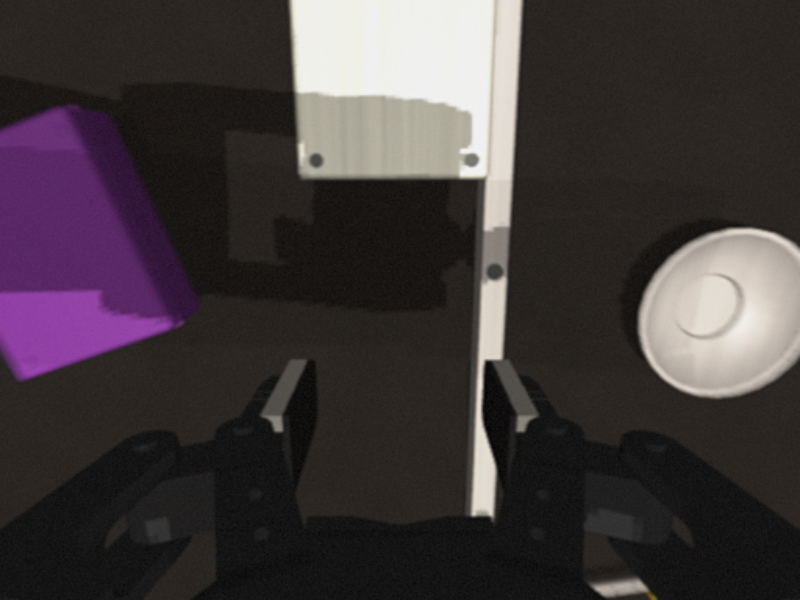

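The case's free end (row 178, columns 300 to 487) lies against the bar at column 487, and the neighbours are undisturbed. The measured gap to the bar is about 0 mm and the angle difference 0.2°. I make one light confirming push on the long side to make sure it's flush.

Emit:
drive_tool --rows '[{"tx": 0.023,"ty": -0.016,"tz": 0.0,"ax": 0.0,"ay": 0.0,"az": -0.16,"fingers": 0.6},{"tx": 0.046,"ty": -0.032,"tz": 0.0,"ax": 0.0,"ay": 0.0,"az": -0.32,"fingers": 0.6},{"tx": 0.069,"ty": -0.048,"tz": 0.0,"ax": 0.0,"ay": 0.0,"az": -0.48,"fingers": 0.6},{"tx": 0.092,"ty": -0.064,"tz": 0.0,"ax": 0.0,"ay": 0.0,"az": -0.64,"fingers": 0.6},{"tx": 0.115,"ty": -0.08,"tz": 0.0,"ax": 0.0,"ay": 0.0,"az": -0.8,"fingers": 0.6}]'

```text
time_s: 14.52
ee_pos: [0.5621, 0.1218, 0.1503]
orientation: [-1.206, -2.901, -0.002]
force: [0.3, 0.8, 0.6]
gripper_width: 0.051
grasp_force: 0.0
```

Emit:
drive_tool --rows '[{"tx": 0.0,"ty": 0.0,"tz": 0.0,"ax": 0.0,"ay": 0.0,"az": -0.16,"fingers": 0.6},{"tx": 0.0,"ty": 0.0,"tz": 0.0,"ax": 0.0,"ay": 0.0,"az": -0.32,"fingers": 0.6},{"tx": 0.0,"ty": 0.0,"tz": 0.0,"ax": 0.0,"ay": 0.0,"az": -0.48,"fingers": 0.6},{"tx": 0.0,"ty": 0.0,"tz": 0.0,"ax": 0.0,"ay": 0.0,"az": -0.64,"fingers": 0.6},{"tx": 0.0,"ty": 0.0,"tz": 0.0,"ax": 0.0,"ay": 0.0,"az": -0.77,"fingers": 0.6}]'

```text
time_s: 15.15
ee_pos: [0.5627, 0.1211, 0.1503]
orientation: [0.029, 3.141, 0.002]
force: [-0.4, -0.0, -0.2]
gripper_width: 0.0515
grasp_force: 0.0
```

```bash
python3 -c "
from h import *
go(.563,.121,.012,-.022)
p=read_camera('top')
q=poly(p,.035,.055,(.4,.56),(-.06,.12)); print('purple',q.max(0),q[q[:,1]>.07].max(0))
"
```

```text
t 15.15 pos [0.5627 0.1211 0.1503] yaw -0.0185 shift [-0.0003 -0.0003  0.1383] az 0.0035 tilt 1.0 F [-0.4 -0.  -0.2] w 0.051 q6 [ 0.12 -1.43]
purple [0.51796704 0.08529768 0.05276726] [0.49230244 0.08529768 0.05026279]
```

Emit:
drive_tool --rows '[{"tx": 0.0,"ty": 0.0,"tz": 0.05,"ax": 0.0,"ay": 0.0,"az": 0.004,"fingers": 0.6},{"tx": 0.0,"ty": 0.0,"tz": 0.1,"ax": 0.0,"ay": 0.0,"az": 0.004,"fingers": 0.6},{"tx": 0.0,"ty": 0.0,"tz": 0.138,"ax": 0.0,"ay": 0.0,"az": 0.004,"fingers": 0.6},{"tx": -0.008,"ty": 0.0,"tz": 0.138,"ax": 0.0,"ay": 0.0,"az": 0.004,"fingers": 0.6},{"tx": -0.016,"ty": 0.0,"tz": 0.138,"ax": 0.0,"ay": 0.0,"az": 0.004,"fingers": 0.6}]'

```text
time_s: 15.82
ee_pos: [0.5807, 0.1208, 0.0141]
orientation: [0.043, 3.138, 0.001]
force: [0.3, 0.1, 0.2]
gripper_width: 0.0514
grasp_force: 0.0
```

Emit:
drive_tool --rows '[{"tx": -0.001,"ty": 0.0,"tz": 0.0,"ax": 0.0,"ay": 0.0,"az": 0.0,"fingers": 0.6},{"tx": -0.002,"ty": 0.0,"tz": 0.0,"ax": 0.0,"ay": 0.0,"az": 0.0,"fingers": 0.6},{"tx": -0.003,"ty": 0.0,"tz": 0.0,"ax": 0.0,"ay": 0.0,"az": 0.0,"fingers": 0.6},{"tx": -0.004,"ty": 0.0,"tz": 0.0,"ax": 0.0,"ay": 0.0,"az": 0.0,"fingers": 0.6},{"tx": -0.005,"ty": 0.0,"tz": 0.0,"ax": 0.0,"ay": 0.0,"az": 0.0,"fingers": 0.6}]'

```text
time_s: 16.45
ee_pos: [0.583, 0.1206, 0.0122]
orientation: [-0.042, -3.14, -0.0]
force: [-2.7, 1.3, 2.3]
gripper_width: 0.051
grasp_force: 1.4
```

Emit:
drive_tool --rows '[{"tx": -0.001,"ty": 0.0,"tz": 0.0,"ax": 0.0,"ay": 0.0,"az": 0.0,"fingers": 0.6},{"tx": -0.002,"ty": 0.0,"tz": 0.0,"ax": 0.0,"ay": 0.0,"az": 0.0,"fingers": 0.6},{"tx": -0.003,"ty": 0.0,"tz": 0.0,"ax": 0.0,"ay": 0.0,"az": 0.0,"fingers": 0.6},{"tx": -0.003,"ty": 0.0,"tz": 0.0,"ax": 0.0,"ay": 0.0,"az": 0.0,"fingers": 0.6},{"tx": -0.003,"ty": 0.0,"tz": 0.0,"ax": 0.0,"ay": 0.0,"az": 0.0,"fingers": 0.6}]'

```text
time_s: 17.08
ee_pos: [0.5832, 0.1206, 0.0117]
orientation: [-0.04, -3.133, 0.001]
force: [-12.7, 0.8, 8.8]
gripper_width: 0.0511
grasp_force: 6.3
```

Emit:
drive_tool --rows '[{"tx": 0.01,"ty": 0.0,"tz": 0.0,"ax": 0.0,"ay": 0.0,"az": 0.0,"fingers": 0.6},{"tx": 0.022,"ty": 0.0,"tz": 0.0,"ax": 0.0,"ay": 0.0,"az": 0.0,"fingers": 0.6},{"tx": 0.025,"ty": 0.0,"tz": -0.05,"ax": 0.0,"ay": 0.0,"az": 0.0,"fingers": 0.6},{"tx": 0.04,"ty": 0.0,"tz": -0.1,"ax": 0.0,"ay": 0.0,"az": 0.0,"fingers": 0.6},{"tx": 0.09,"ty": 0.0,"tz": -0.13,"ax": 0.0,"ay": 0.0,"az": 0.0,"fingers": 0.6}]'

```text
time_s: 17.7
ee_pos: [0.4986, 0.1229, 0.1462]
orientation: [0.043, 3.135, 0.001]
force: [-0.4, 0.5, 1.0]
gripper_width: 0.051
grasp_force: 0.0
```

Emit:
drive_tool --rows '[{"tx": 0.04,"ty": 0.03,"tz": -0.02,"ax": 0.0,"ay": 0.0,"az": 0.0,"fingers": 0.6},{"tx": 0.08,"ty": 0.06,"tz": -0.04,"ax": 0.0,"ay": 0.0,"az": 0.0,"fingers": 0.6},{"tx": 0.1,"ty": 0.1,"tz": -0.05,"ax": 0.0,"ay": 0.0,"az": 0.0,"fingers": 0.6},{"tx": 0.12,"ty": 0.14,"tz": -0.05,"ax": 0.0,"ay": 0.0,"az": 0.0,"fingers": 0.6},{"tx": 0.12,"ty": 0.18,"tz": -0.05,"ax": 0.0,"ay": 0.0,"az": 0.0,"fingers": 0.6}]'

```text
time_s: 18.32
ee_pos: [0.3803, 0.3071, 0.1927]
orientation: [0.041, 3.14, 0.002]
force: [1.5, -0.4, -0.4]
gripper_width: 0.051
grasp_force: 0.0
```

```bash
python3 -c "
from h import *
go(.6,0,.15,-.022)
p=read_camera('top'); cv2.imwrite('pics/t4.png',cv2.resize(p['pixels'][70:240,80:350],None,fx=2.9,fy=2.9,interpolation=cv2.INTER_CUBIC))
q=poly(p,.037,.05,(.57,.71),(.02,.2)); print(len(q), rect(q))
"
```

```text
t 18.32 pos [0.3803 0.3071 0.1927] yaw -0.0259 shift [-0.2275 -0.3014  0.0428] az -0.0039 tilt 1.0 F [ 1.5 -0.4 -0.4] w 0.051 q6 [ 0.57 -0.98]
1252 ((646.4110107421875, 121.51007080078125), (107.21532440185547, 120.80353546142578), 0.032454971224069595)
```

View pics/t4.png

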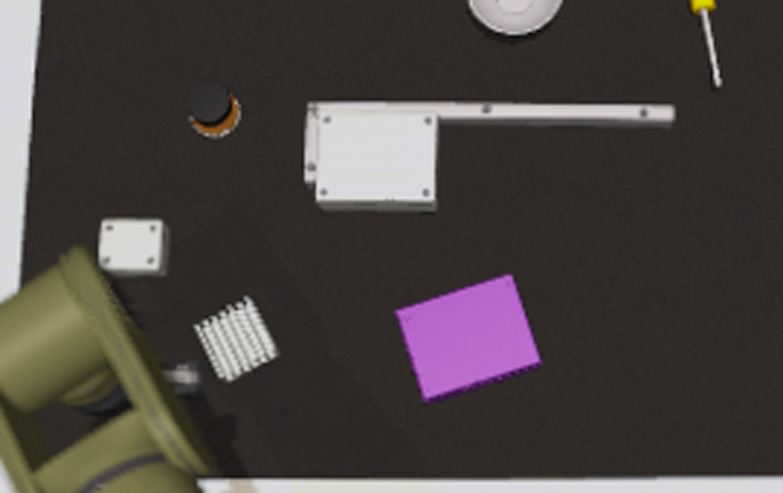

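The top view shows the case (317–437, 112–208) in the inside corner, with its long side on the long bar and its end on the short bar. The purple box, heat sink, small case and jar are in their places, and the gripper is clear. I hand it in.

```bash
python3 -c "
from plant import *
print(job_done())"
```

```text
the job is handed in; nothing more can be done
None
```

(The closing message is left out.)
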